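# Reset a ratchet drawing board to a flatter slope

### The job

The drawing board is propped too steep, and its ratchet lets it go no lower. Take it by the lift bar, raise it past the top notch until it bears on the rubber stop and the pawl has been thrown out, lower it by hand until it lies fully flat and the pawl is turned in again, then raise it, set it down in the second notch from the bottom and let go. Never force it against the stop, a notch or its pads (20 N of push or pull is plenty), do not let it drop, and leave the other things on the desk alone.

Things in the scene. Friction and masses are not known exactly. Their poses are not given: they have to be found in the camera images.
- stand: Frame of a desk-top drawing board: birch base plate 285x335 mm, 17 mm high, fixed on the desk. Origin on the desk below the middle of the hinge axis, which runs along the near edge; x to the rear (hinge to free edge), y along the hinge, z up. Base spans x -25..260, y -168..168 mm; a 6 mm thick dark steel toothed quadrant (radius 121 about the hinge) stands at y = -150 and at +150.
- hinge (a point): Middle of the board's hinge axis, 48 mm above the desk; axes as stand. The white board (252 deep, 270 wide, 12 thick) starts here, the axis lying in its mid-plane. It weighs 0.4 to 0.85 kg (2 to 4.5 N felt at the lift bar) on a slightly stiff hinge; unpropped, it falls.
- lift_bar (a point): Middle of the steel lift bar: round, 12 mm thick, along the hinge's direction, 92 long on two posts 78 mm apart, centre line 38 mm above the board's surface near its free edge. In the board's frame it lies 222 mm from the hinge along the board and 44 mm above the mid-plane. Axes turn with the board: x away from the hinge, y along the bar, z square off the board.
- board: The hinged white board; origin on the hinge axis, x along the board away from the hinge, z square off its face. Its slope (angle of z from upright) grows as the free edge rises; it starts in the fourth notch. A spring pawl clicks over the teeth on the way up and holds it at slope 0.158 (first, lowest notch), 0.306 (second), 0.455 (third), 0.603 (fourth), 0.750 rad (fifth, top).
- slot (a point): Mark on the upper end of the right quadrant (y = -150 mm), where the aluminium top stop is clamped (reaches 146 mm from the hinge axis). The stop sits anywhere along its slot: the board meets its firm rubber buffers (they yield under 1 mm) at a slope of 0.90 to 1.10 rad, different each time. A lobe on it throws the brass pawl out some 0.01 to 0.03 rad before that; the pawl then stays out.
- quadrant_r: Right toothed quadrant, 6 mm dark steel at y = -150 mm; origin on the hinge axis, axes as stand. At its foot a cam turns the thrown pawl in again as the board comes down: from slope 0.13 to 0.05 it carries most of the board's weight (a light push may be needed), and by 0.03 the pawl has snapped in. Above that it is still out.
- rest_rail: Wooden rail across the base, 205 mm behind the hinge, with two firm rubber pads (they yield under 1 mm) on which the flat board lies at a slope of about 0.012 rad; origin and axes as stand.
- stapler: Bystander: red and black stapler, 34x136x50 mm; origin under its middle.
- eraser: Bystander: eraser in a blue sleeve, 22x52x13 mm; origin under its middle.
- sharpener: Bystander: small metal pencil sharpener, 15x25x12 mm; origin under its middle.
- tape_roll: Bystander: roll of masking tape lying flat, 96x95x25 mm; origin under its middle.
- pencil_a: Bystander: green pencil, 7x123x7 mm; origin under its middle.
- glue_stick: Bystander: standing red and white glue stick, 25x25x90 mm; origin under its middle.
- phone: Bystander: black phone lying face up, 148x72x8 mm; origin under its middle.

How it is judged:
By the outcome, as a careful person would: the job done as asked, in the order asked, and still so for the second after the job is handed in, with the robot touching nothing.
It also fails if it takes over 72 s, if anything falls off the work surface, if the arm or the gripper's body presses on something with over 40 N, if the wrist force passes 120 N, or if a joint passes its speed limit or range.

### The arm

A 6-joint arm with a two-finger parallel gripper is mounted at the origin on a cart in front of the work surface, level with it; the furniture and walls round the work are solid. World frame = base frame: x ahead of the robot, y to its left, z up, the work surface at z = 0. Lengths are in mm, angles in rad, forces in N, time in s.
With the tool pointing down it reaches from about 275 to 975 mm from the base axis. Payload 8.4 kg.
Tool frame: the origin (TCP) lies midway between the tips of the shut fingers; the grasp point (between the pads) lies 19 mm behind it (grip_point_offset is the distance from the TCP to the grasp point, in mm); z points along the fingers, y is the line along which they close (so a half turn about z gives the same grasp; the last joint's range is limited). The gripper opens to 92 mm and grips with 3 to 60 N. Pads are 20 mm wide; open, the fingers measure 128 mm over their backs; the gripper's body (75 mm by 189 mm) begins 69 mm behind the grasp point.
Start: joints at [1.304, 0.353, 1.633, -0, 1.155, -0.002], TCP at [163.571, 603.218, 214.583] pointing down, gripper open.
Joint ranges: [-2.63, 2.63], [-0.92, 2.1], [0.06, 2.66], [-1.3, 4.44], [0, 2.69], [-3.02, 3.02]. Speed limits (rad/s): [2.22, 2.22, 2.79, 3.14, 3.14, 3.14].

### API

Orientations are given as a rotation vector (axis times angle).
In Python, from bench import * gives the robot as it stands.
- The arm moves only by the tool move_arm, never from a script. Its arguments are lists of equal length, an entry for each row: "dr": the turn, a rotation vector about the world's x, y, z in units of 5 degrees (1.0 is 5 degrees), a list of three; "slide": the shift along the world's x, y, z in units of 30 mm (1.0 is 30 mm), a list of three; "claw": the opening, from 0 (shut) to 1 (fully open). In form: {"dr": [[ax, ay, az], ...], "slide": [[tx, ty, tz], ...], "claw": [claw, ...]}. A call has 1 to 8 rows; each row is the pose to reach, as a shift and turn from the pose commanded when the call began; what a row does not reach only later rows make up. A row lasts 1/12 s, in which the tool goes at most 41.7 mm and 7.16 degrees, less where a joint would pass 70% of its speed; a pose out of reach is approached as far as the arm can. A call with a gripper value outside its range is refused whole. The fingers move at their own pace and stop on an object; the grip force is fixed at half the most. Time passes only in rows, so rows that repeat a pose let the fingers close. It gives the time, the measured TCP pose, the force, the opening and the grip force at its end, in the units of the state.
- get_obs(): the state, without advancing time (a new reading comes with each control period).
- grab_frame(name): name is "side" or "top"; returns the picture (384x512x3 uint8, blue, green, red); there is no depth.
- get_calibration(name): a dict with "vfov" (degrees; the focal length in pixels is half the picture's height over the tangent of half this angle, whatever the lens; pixels are square), "cx", "cy" (the principal point, pixels), "camera_from_world" (4x4, takes a point from world to camera coordinates). Camera axes: x right, y down, z forward; pixel columns grow to the right and rows downward; lengths in mm; the calibration is good to about 2 mm. A picture is of the moment at which its call begins. get_calibration takes no time and is no camera call.
- finish_job(): hands the job in; it is judged then, once.
The state is a dict: "time_s": time; "qpos": joint angles; "joint_vel": joint speeds; "effort": joint torques, N m; "eef_pos": TCP position; "eef_rot": TCP orientation; "wrist_force": force on the tool from outside, world axes, zero at the start; "moment": the same for the moment, N m; "finger_gap": finger opening in mm; "gripper_force": force on a finger pad.
Only numpy, scipy, OpenCV 4.12 (cv2) and the standard library are available. Lean on these libraries where they do the work, as an engineer would, in place of code of your own. Each camera call takes 0.05 s, during which the arm holds its last target. There are 200 camera calls.

## Working session

There is one attempt and no reset: what is moved stays moved. The work goes in short steps, Python scripts to look and compute and a tool call to move; the robot and the scene stay as the last step left them, time stands still between calls to the robot, and variables do not carry over. Pictures are saved under pics/ and viewed, at most 10 in all, crops included, and the job is handed in when it is done.

Besides the shell and the picture viewer there is one more tool, called as a command line: name --argument value ..., lists and objects as JSON in quotes. move_arm: Moves the arm, as the interface text tells. Its arguments: {"type":"object","properties":{"dr":{"type":"array"},"slide":{"type":"array"},"claw":{"type":"array"}},"required":["dr","slide","claw"]}

```bash
mkdir -p pics; python3 - <<'E'
from bench import *
import cv2,numpy as np
for n in("side","top"):
    cv2.imwrite(f"pics/{n}0.png",grab_frame(n)); c=get_calibration(n); print(n,c["vfov"],c["cx"],c["cy"],np.round(c["camera_from_world"],3).tolist(), [k for k in c])
o=get_obs();print(o)
E
```

```text
side 45.43588446858069 257.77658136244725 203.20695153726854 [[1.0, 0.026, -0.018, -553.051], [-0.0, -0.557, -0.83, 50.872], [-0.031, 0.83, -0.557, 1465.414], [0.0, 0.0, 0.0, 1.0]] ['vfov', 'cx', 'cy', 'camera_from_world']
top 49.33455193853578 258.61757163014613 188.4980608875581 [[0.021, -1.0, -0.0, -59.328], [-0.998, -0.021, -0.058, 572.952], [0.058, 0.002, -0.998, 1014.228], [0.0, 0.0, 0.0, 1.0]] ['vfov', 'cx', 'cy', 'camera_from_world']
{'time_s': 0.1, 'qpos': array([ 1.30358701e+00,  3.53574023e-01,  1.63404186e+00, -1.36997834e-05,
        1.15520684e+00, -2.40920392e-03]), 'joint_vel': array([ 0.00181839, -0.00279911, -0.00213964, -0.00139894,  0.00129179,
       -0.00155929]), 'effort': array([-8.97242026e-04, -5.94901872e+01, -3.34931338e+01,  6.98473700e-02,
        1.83804939e-02, -1.22813256e-05]), 'eef_pos': array([163.46661214, 602.78906838, 213.94946901]), 'eef_rot': array([-4.14703985e-01, -3.11394615e+00,  1.91721931e-03]), 'wrist_force': array([-0.08958686,  0.79603605, -0.49221249]), 'moment': array([ 0.00518663,  0.06787233, -0.01813809]), 'gripper_force': 0.0, 'finger_gap': 91.96035894337945}
```

View pics/side0.png

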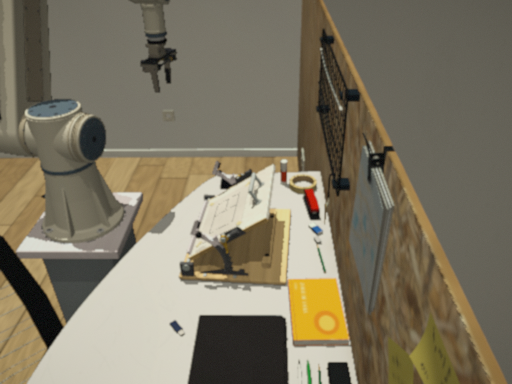

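View pics/top0.png

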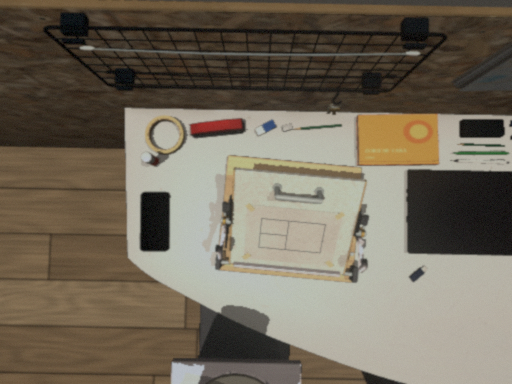

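```bash
python3 - <<'E'
import cv2
a=cv2.imread("pics/top0.png")[145:290,200:385]; cv2.imwrite("pics/t1.png",cv2.resize(a,None,fx=4,fy=4,interpolation=2))
a=cv2.imread("pics/side0.png")[155:290,170:330]; cv2.imwrite("pics/s1.png",cv2.resize(a,None,fx=4,fy=4,interpolation=2))
E
```

```text
(no output)
```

View pics/t1.png

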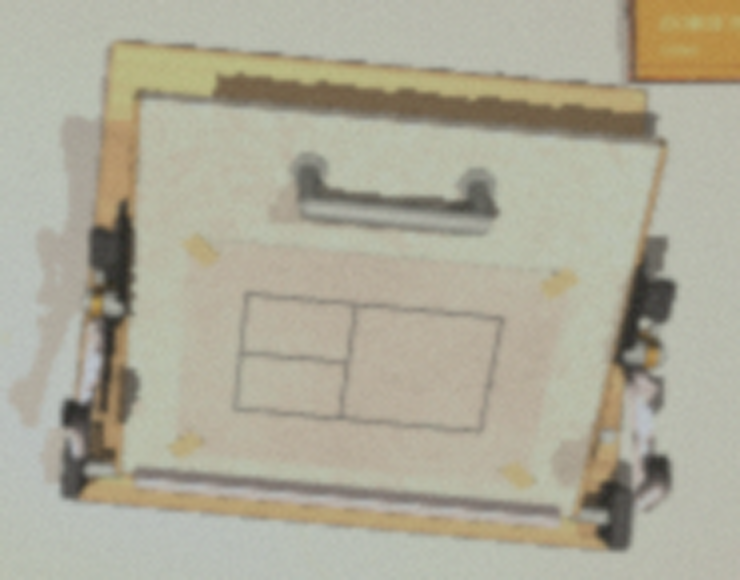

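View pics/s1.png

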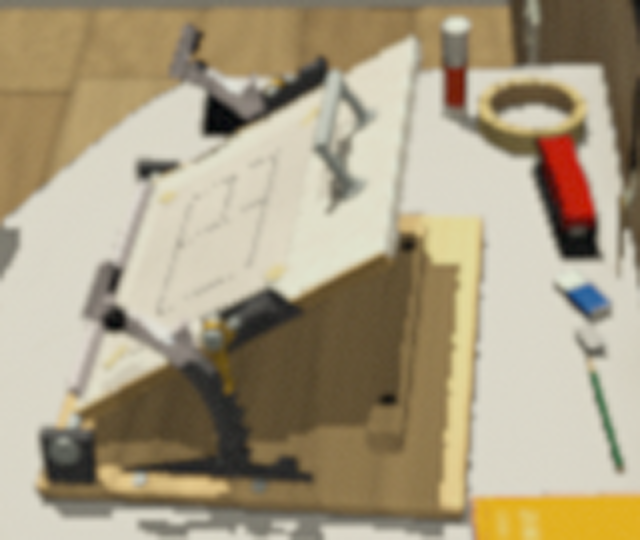

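```bash
cat >h.py <<'E'
from bench import *
import numpy as np, cv2
from scipy.optimize import least_squares
def ray(n,p):
    c=get_calibration(n);f=192/np.tan(np.radians(c["vfov"]/2));M=np.array(c["camera_from_world"])
    R=M[:3,:3];t=M[:3,3];d=R.T@np.array([(p[0]-c["cx"])/f,(p[1]-c["cy"])/f,1]);return -R.T@t,d/np.linalg.norm(d)
def plane(n,p,z):
    o,d=ray(n,p);return o+d*(z-o[2])/d[2]
def tri(p1,p2):
    A=np.zeros((3,3));b=np.zeros(3);g=[]
    for n,p in(("top",p1),("side",p2)):
        o,d=ray(n,p);P=np.eye(3)-np.outer(d,d);A+=P;b+=P@o;g.append((P,o))
    x=np.linalg.solve(A,b);return x,[np.linalg.norm(P@(x-o)) for P,o in g]
E
python3 - <<'E'
from h import *
np.set_printoptions(precision=1,suppress=True)
T=lambda x,y:(200+x/4-.375,145+y/4-.375); S=lambda x,y:(170+x/4-.375,155+y/4-.375)
C=[plane("top",T(*p),17) for p in((112,43),(648,92),(628,548),(75,497))]
for i in range(4):print(C[i],np.linalg.norm(C[i]-C[(i+1)%4]))
print("side",plane("side",S(470,513),17),plane("side",S(483,220),17),plane("side",S(40,490),17))
e=C[0]-C[3]+C[1]-C[2];yaw=np.arctan2(e[1],e[0]);e2=C[0]-C[1]+C[3]-C[2];yaw2=np.arctan2(-e2[0],e2[1])
print("yaw",yaw,yaw2)
yaw=yaw2
c=np.mean(C,0)[:2]; R=np.array([[np.cos(yaw),-np.sin(yaw)],[np.sin(yaw),np.cos(yaw)]])
h=c-R@[117.5,0];print("hinge",h)
for a,b in(((303,207),(330,80)),((492,225),(322,150)),((138,92),(416,38)),((666,143),(392,252))):
    x,r=tri(T(*a),S(*b));print(x,r,"local",R.T@(x[:2]-h))
s=.603;print("bar exp local",222*np.cos(s)-44*np.sin(s),48+222*np.sin(s)+44*np.cos(s))
z=48+222*np.sin(s)+44*np.cos(s)
for a in((303,207),(492,225)):
    x=plane("top",T(*a),z);print(x,R.T@(x[:2]-h))
E
```

```text
[654.6  31.1  17. ] 332.8290498256078
[ 631.  -300.9   17. ] 279.16395030540446
[ 352.1 -290.6   17. ] 338.0027751549676
[375.8  46.6  17. ] 279.29163510541554
side [ 637.2 -303.6   17. ] [656.7  28.9  17. ] [ 354.7 -284.    17. ]
yaw -0.04640650147258164 -0.07054362445178125
hinge [ 386.2 -120.2]
[545.6 -81.7 210.8] [np.float64(2.043418257574057), np.float64(2.0434182575739976)] local [156.3  49.7]
[ 541.2 -175.6  213.3] [np.float64(0.6485471360279406), np.float64(0.6485471360278908)] local [158.6 -44.4]
[604.1   3.1 196.6] [np.float64(1.0726097566003796), np.float64(1.0726097566006902)] local [208.7 138.3]
[ 586.1 -266.1  197.2] [np.float64(1.4998165894522069), np.float64(1.4998165894522493)] local [ 209.8 -131.4]
bar exp local 157.89452950907676 210.13980865631757
[547.7 -81.5 210.1] [158.4  49.9]
[ 540.6 -176.1  210.1] [158.1 -44.9]
```

```bash
cat >>h.py <<'E'
from scipy.spatial.transform import Rotation as Ro
H=np.array([386.2,-117.5,48.]);YAW=-0.068
Rs=Ro.from_euler('z',YAW)
def bar(s): return H+Rs.apply([222*np.cos(s)-44*np.sin(s),0,222*np.sin(s)+44*np.cos(s)])
def pose(s,t,d=0,off=(0,0,0)):
    tz=np.array([np.sin(t),0,-np.cos(t)]);ty=np.array([np.cos(t),0,np.sin(t)]);tx=np.cross(ty,tz)
    return bar(s)+Rs.apply((19-d)*tz)+np.array(off), Rs*Ro.from_matrix(np.c_[tx,ty,tz])
def cmd(p,R,p0=None,R0=None):
    o=get_obs();p0=o["eef_pos"] if p0 is None else p0;R0=Ro.from_rotvec(o["eef_rot"]) if R0 is None else R0
    return np.round((R*R0.inv()).as_rotvec(degrees=True)/5,3),np.round((p-p0)/30,3)
def st():
    o=get_obs();print({k:np.round(o[k],3).tolist() for k in("time_s","qpos","eef_pos","wrist_force","finger_gap","gripper_force")})
E
python3 - <<'E'
from h import *
print(bar(.603),pose(.603,.45,90)[0]); print(*cmd(*pose(.603,.45,90)))
E
```

```text
[ 543.729618   -128.2285554   210.13980866] [ 512.91843803 -126.13015984  274.07155292]
[  3.246  -4.556 -15.459] [ 11.648 -24.297   2.004]
```

move_arm --dr '[[0, 0, -8], [0, 0, -8], [0, 0, -8], [0, 0, -8], [0, 0, -8], [0, 0, -8], [0, 0, -8], [0, 0, -8]]' --slide '[[4, -8, 4], [4, -8, 4], [4, -8, 4], [4, -8, 4], [4, -8, 4], [4, -8, 4], [4, -8, 4], [4, -8, 4]]' --claw '[1, 1, 1, 1, 1, 1, 1, 1]'

```text
time_s: 0.77
eef_pos: [286.0, 359.6, 337.6]
eef_rot: [1.458, 2.78, 0.004]
wrist_force: [0.7, 0.7, 0.2]
finger_gap: 92.2
gripper_force: 0.0
```

move_arm --dr '[[0, 0, -7], [0, 0, -7], [0, 0, -7], [0, 0, -7], [0, 0, -7], [0, 0, -7], [0, 0, -7], [0, 0, -7]]' --slide '[[3.8, -8.5, 0], [3.8, -8.5, 0], [3.8, -8.5, 0], [3.8, -8.5, 0], [3.8, -8.5, 0], [3.8, -8.5, 0], [3.8, -8.5, 0], [3.8, -8.5, 0]]' --claw '[1, 1, 1, 1, 1, 1, 1, 1]'

```text
time_s: 1.43
eef_pos: [399.0, 104.4, 334.3]
eef_rot: [2.228, 2.213, -0.002]
wrist_force: [0.1, -0.3, -0.7]
finger_gap: 92.0
gripper_force: 0.0
```

```bash
python3 - <<'E'
from h import *
st();print(*cmd(*pose(.603,.45,90)))
E
```

```text
{'time_s': 1.433, 'qpos': [0.254, -0.1, 1.893, -0.002, 1.35, 0.261], 'eef_pos': [398.952, 104.379, 334.276], 'wrist_force': [0.127, -0.341, -0.66], 'finger_gap': 92.014, 'gripper_force': 0.0}
[-0.174 -5.151 -0.684] [ 3.799 -7.684 -2.007]
```

move_arm --dr '[[-0.2, -5.15, -0.7], [-0.2, -5.15, -0.7], [-0.2, -5.15, -0.7], [-0.2, -5.15, -0.7], [-0.2, -5.15, -0.7], [-0.2, -5.15, -0.7], [-0.2, -5.15, -0.7], [-0.2, -5.15, -0.7]]' --slide '[[2, -4, 0], [3.8, -7.7, 0], [3.8, -7.7, 0], [3.8, -7.7, 0], [3.8, -7.7, 0], [3.8, -7.7, 0], [3.8, -7.7, -1], [3.8, -7.7, -2]]' --claw '[1, 1, 1, 1, 1, 1, 1, 1]'

```text
time_s: 2.1
eef_pos: [513.7, -125.4, 275.4]
eef_rot: [2.029, 1.894, 0.434]
wrist_force: [-0.6, 0.2, -1.0]
finger_gap: 91.9
gripper_force: 0.0
```

```bash
python3 - <<'E'
from h import *
st();print(*cmd(*pose(.603,.45,90)));print(*cmd(*pose(.603,.45,0)))
a=grab_frame("top")[125:290,180:385];b=grab_frame("side")[135:290,170:330]
cv2.imwrite("pics/t2.png",np.hstack([cv2.resize(a,(400,322)),cv2.resize(b,(333,322))]))
E
```

```text
{'time_s': 2.1, 'qpos': [-0.313, -0.087, 2.093, 0.161, 0.699, -0.344], 'eef_pos': [513.673, -125.382, 275.39], 'wrist_force': [-0.576, 0.229, -1.01], 'finger_gap': 91.889, 'gripper_force': 0.0}
[0.033 0.04  0.015] [-0.025 -0.025 -0.044]
[0.033 0.04  0.015] [ 1.277 -0.114 -2.745]
```

View pics/t2.png

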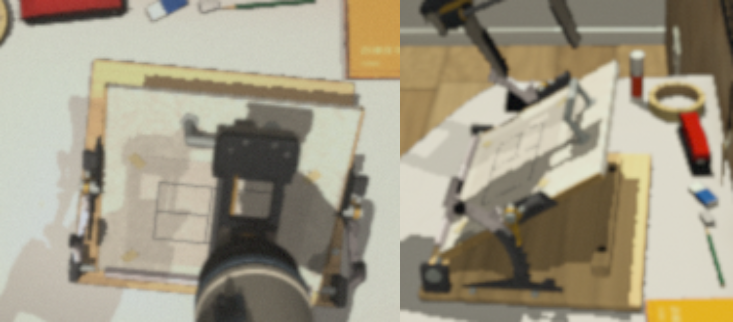

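move_arm --dr '[[0, 0, 0], [0, 0, 0], [0, 0, 0], [0, 0, 0], [0, 0, 0], [0, 0, 0], [0, 0, 0], [0, 0, 0]]' --slide '[[0.25, 0, -0.55], [0.5, 0, -1.1], [0.75, -0.1, -1.65], [0.95, -0.1, -2.1], [1.1, -0.1, -2.4], [1.2, -0.1, -2.6], [1.28, -0.1, -2.75], [1.28, -0.1, -2.75]]' --claw '[1, 1, 1, 1, 1, 1, 1, 1]'

```text
time_s: 2.87
eef_pos: [550.4, -125.2, 192.0]
eef_rot: [2.028, 1.902, 0.433]
wrist_force: [0.7, 0.2, 1.7]
finger_gap: 91.7
gripper_force: 0.0
```

```bash
python3 - <<'E'
from h import *
st();print(*cmd(*pose(.603,.45,0)))
cv2.imwrite("pics/t3.png",np.hstack([cv2.resize(grab_frame(n)[a:a+120,b:b+120],(400,400),interpolation=2) for n,a,b in(("top",145,235),("side",135,190))]))
D=[([.353574,1.634042,1.155207],602.789,163.467,213.95),([-.1,1.893,1.35],398.95,104.38,334.28)]
D=[(q,np.hypot(x,y),z) for q,x,y,z in D]
# pose4: wrist, q4 used -> use tool z
o=get_obs();tz=Ro.from_rotvec(o["eef_rot"]).apply([0,0,1]);q=o["qpos"];c=np.cos(q[0]),np.sin(q[0])
A=[];b=[]
for q3,r,z in D:
    A+= [[np.sin(q3[0]),np.sin(q3[0]+q3[1]),0,0],[np.cos(q3[0]),np.cos(q3[0]+q3[1]),-1,1]];b+=[r,z]
A+=[[np.sin(q[1]),np.sin(q[1]+q[2]),tz[0]*c[0]+tz[1]*c[1],0],[np.cos(q[1]),np.cos(q[1]+q[2]),tz[2],1]]
b+=[o["eef_pos"][0]*c[0]+o["eef_pos"][1]*c[1],o["eef_pos"][2]]
s=np.linalg.lstsq(np.array(A),np.array(b),rcond=None);print(s)
L1,L2,Lt,z0=s[0]
for sl in(.012,.306,.6,.9,1.0,1.1):
  for off in(0,.15,.3):
    p,R=pose(sl,sl-off);w=p-Lt*R.apply([0,0,1]);d=np.hypot(np.hypot(*w[:2]),w[2]-z0);ck=(d*d-L1**2-L2**2)/2/L1/L2
    print(sl,off,np.round(w),np.arccos(np.clip(ck,-1,1)), ck)
E
```

```text
{'time_s': 2.867, 'qpos': [-0.286, 0.09, 2.126, 0.199, 0.494, -0.377], 'eef_pos': [550.354, -125.232, 192.03], 'wrist_force': [0.684, 0.223, 1.695], 'finger_gap': 91.712, 'gripper_force': 0.0}
[ 0.02  -0.007 -0.036] [ 0.054 -0.119  0.033]
(array([544.75079019, 476.37300278, 318.25857379, 217.3938052 ]), array([48.95353948]), np.int32(4), array([3.07130931, 1.54585438, 0.3582965 , 0.2005344 ]))
0.012 0 [ 604. -132.  394.] 1.7858181370345134 -0.2133687363392949
0.012 0.15 [ 648. -135.  391.] 1.6770014194136134 -0.10600554808254051
0.012 0.3 [ 692. -138.  382.] 1.5684804482258545 0.0023158764989198184
0.306 0 [ 494. -125.  442.] 1.99431452082477 -0.41097034692757844
0.306 0.15 [ 538. -128.  452.] 1.890013156618176 -0.3138230513514206
0.306 0.3 [ 582. -131.  456.] 1.7851801844499007 -0.21274543131564802
0.6 0 [ 376. -117.  457.] 2.215014598535489 -0.6005735760118648
0.6 0.15 [ 414. -119.  479.] 2.116178326239913 -0.5187447108223585
0.6 0.3 [ 456. -122.  496.] 2.01586640815479 -0.4305211354266674
0.9 0 [ 256. -109.  435.] 2.447953778368219 -0.7689246345410835
0.9 0.15 [ 286. -111.  468.] 2.355506984072501 -0.706620473873207
0.9 0.3 [ 321. -113.  496.] 2.2602936897296573 -0.636149444996081
1.0 0 [ 218. -106.  420.] 2.5265282290675435 -0.8167362749286756
1.0 0.15 [ 245. -108.  456.] 2.4364550969152687 -0.7615224031782271
1.0 0.3 [ 277. -110.  487.] 2.3430437080376967 -0.6977468982498923
1.1 0 [ 181. -104.  402.] 2.605209005587216 -0.859562365479827
1.1 0.15 [ 205. -105.  440.] 2.517705770242138 -0.811613898485246
1.1 0.3 [ 233. -107.  474.] 2.426167478630783 -0.7548144208611649
```

View pics/t3.png

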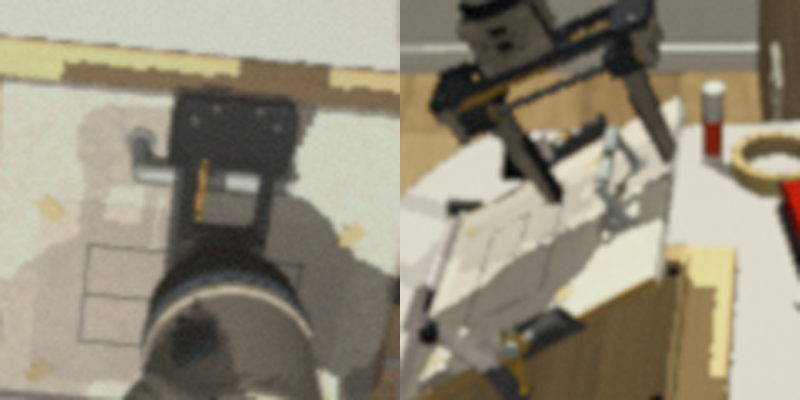

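move_arm --dr '[[0, 0, 0], [0, 0, 0], [0, 0, 0], [0, 0, 0], [0, 0, 0], [0, 0, 0], [0, 0, 0], [0, 0, 0]]' --slide '[[0, -0.1, 0], [0, -0.1, 0], [0, -0.1, 0], [0, -0.1, 0], [0, -0.1, 0], [0, -0.1, 0], [0, -0.1, 0], [0, -0.1, 0]]' --claw '[0.7, 0.5, 0.4, 0.3, 0.2, 0.15, 0.15, 0.15]'

```text
time_s: 3.63
eef_pos: [549.9, -128.8, 192.1]
eef_rot: [2.029, 1.901, 0.432]
wrist_force: [0.1, 0.5, -0.1]
finger_gap: 40.5
gripper_force: 0.0
```

```bash
python3 - <<'E'
from h import *
st()
L1,L2,Lt,z0=544.75,476.4,318.3,217.4
for sl in(.012,.15,.306,.45,.6,.75,.9,1.0,1.1):
  for t in sorted({0.,.1,.2,.3,.4,.45,.5,.6,.7}):
    if not -.05<=sl-t<=.75: continue
    p,R=pose(sl,t);tz=R.apply([0,0,1]);w=p-Lt*tz;r=np.hypot(*w[:2]);h=w[2]-z0;d=np.hypot(r,h)
    q3=np.arccos((d*d-L1**2-L2**2)/2/L1/L2);q2=np.arctan2(r,h)-np.arctan2(L2*np.sin(q3),L1+L2*np.cos(q3))
    a=q2+q3;q1=np.arctan2(w[1],w[0]);f=np.array([np.sin(a)*np.cos(q1),np.sin(a)*np.sin(q1),np.cos(a)])
    print(sl,t,"q1 %.2f q2 %.2f q3 %.2f q5 %.2f"%(q1,q2,q3,np.arccos(f@tz)),"fw-tool pitch %.2f"%(np.pi-t-a))
E
```

```text
{'time_s': 3.633, 'qpos': [-0.294, 0.091, 2.125, 0.205, 0.495, -0.389], 'eef_pos': [549.945, -128.778, 192.058], 'wrist_force': [0.086, 0.52, -0.097], 'finger_gap': 40.531, 'gripper_force': 0.0}
0.012 0.0 q1 -0.21 q2 0.49 q3 1.78 q5 0.88 fw-tool pitch 0.88
0.15 0.0 q1 -0.22 q2 0.44 q3 1.77 q5 0.93 fw-tool pitch 0.93
0.15 0.1 q1 -0.22 q2 0.40 q3 1.85 q5 0.80 fw-tool pitch 0.80
0.306 0.0 q1 -0.22 q2 0.38 q3 1.78 q5 0.98 fw-tool pitch 0.98
0.306 0.1 q1 -0.23 q2 0.34 q3 1.85 q5 0.85 fw-tool pitch 0.85
0.306 0.2 q1 -0.24 q2 0.30 q3 1.92 q5 0.73 fw-tool pitch 0.72
0.306 0.3 q1 -0.25 q2 0.26 q3 1.99 q5 0.59 fw-tool pitch 0.59
0.45 0.0 q1 -0.23 q2 0.33 q3 1.79 q5 1.02 fw-tool pitch 1.02
0.45 0.1 q1 -0.23 q2 0.28 q3 1.86 q5 0.90 fw-tool pitch 0.90
0.45 0.2 q1 -0.24 q2 0.24 q3 1.93 q5 0.77 fw-tool pitch 0.77
0.45 0.3 q1 -0.25 q2 0.20 q3 2.00 q5 0.65 fw-tool pitch 0.64
0.45 0.4 q1 -0.26 q2 0.17 q3 2.07 q5 0.52 fw-tool pitch 0.50
0.45 0.45 q1 -0.27 q2 0.16 q3 2.10 q5 0.45 fw-tool pitch 0.43
0.45 0.5 q1 -0.28 q2 0.14 q3 2.13 q5 0.38 fw-tool pitch 0.36
0.6 0.0 q1 -0.23 q2 0.27 q3 1.82 q5 1.06 fw-t
[... 1388 characters left out ...]
 q5 0.32 fw-tool pitch 0.24
1.0 0.3 q1 -0.30 q2 -0.05 q3 2.09 q5 0.81 fw-tool pitch 0.80
1.0 0.4 q1 -0.32 q2 -0.09 q3 2.15 q5 0.69 fw-tool pitch 0.68
1.0 0.45 q1 -0.33 q2 -0.11 q3 2.19 q5 0.64 fw-tool pitch 0.61
1.0 0.5 q1 -0.33 q2 -0.13 q3 2.22 q5 0.58 fw-tool pitch 0.55
1.0 0.6 q1 -0.36 q2 -0.16 q3 2.28 q5 0.47 fw-tool pitch 0.42
1.0 0.7 q1 -0.38 q2 -0.18 q3 2.34 q5 0.36 fw-tool pitch 0.28
1.1 0.4 q1 -0.33 q2 -0.14 q3 2.18 q5 0.72 fw-tool pitch 0.70
1.1 0.45 q1 -0.34 q2 -0.16 q3 2.21 q5 0.66 fw-tool pitch 0.64
1.1 0.5 q1 -0.35 q2 -0.18 q3 2.24 q5 0.61 fw-tool pitch 0.58
1.1 0.6 q1 -0.38 q2 -0.21 q3 2.30 q5 0.50 fw-tool pitch 0.45
1.1 0.7 q1 -0.40 q2 -0.23 q3 2.36 q5 0.40 fw-tool pitch 0.31
```

move_arm --dr '[[0, 0, 0], [0, 0, 0], [0, 0, 0], [0, 0, 0], [0, 0, 0]]' --slide '[[0, 0, 0], [0, 0, 0], [0, 0, 0], [0, 0, 0], [0, 0, 0]]' --claw '[0.15, 0.15, 0.15, 0.15, 0]'

```text
time_s: 4.05
eef_pos: [552.7, -129.2, 194.2]
eef_rot: [2.025, 1.896, 0.437]
wrist_force: [6.8, 3.2, 2.9]
finger_gap: 10.9
gripper_force: 30.0
```

move_arm --dr '[[0, 0, 0], [0, 0, 0], [0, 0, 0]]' --slide '[[0, 0, 0], [0, 0, 0], [0, 0, 0]]' --claw '[0, 0, 0]'

```text
time_s: 4.3
eef_pos: [552.6, -129.1, 194.2]
eef_rot: [2.025, 1.897, 0.437]
wrist_force: [7.1, 3.3, 3.2]
finger_gap: 11.0
gripper_force: 30.0
```

```bash
cat >>h.py <<'E'
def T(s): return .45+.5*(s-.603)
def rows(s0,ss,d0=(0,0,0),d1=(0,0,0)):
    p0,R0=pose(s0,T(s0),off=d0)
    for s in ss:
        p,R=pose(s,T(s),off=d1);a,b=cmd(p,R,p0,R0);print("%.3f"%s,np.round(a,2).tolist(),np.round(b,2).tolist(),np.round(p,1))
E
python3 - <<'E'
from h import *
print(pose(.603,.45)[0])
rows(.603,np.arange(.63,.84,.03),d0=(549.9-552.0,0,192.1-193.0),d1=(.5,0,1.5))
print(); rows(.84,np.arange(.852,.9,.012))
print(); rows(.90,np.arange(.91,1.12,.01))
E
```

```text
[ 551.97486335 -128.79009788  193.03131371]
0.630 [-0.01, -0.15, 0.0] [-0.05, 0.01, 0.22] [ 548.3 -128.5  198.8]
0.660 [-0.02, -0.33, -0.0] [-0.21, 0.02, 0.38] [ 543.5 -128.2  203.5]
0.690 [-0.03, -0.5, 0.0] [-0.38, 0.03, 0.53] [ 538.6 -127.8  208. ]
0.720 [-0.05, -0.67, -0.0] [-0.55, 0.04, 0.68] [ 533.5 -127.5  212.4]
0.750 [-0.06, -0.84, -0.0] [-0.72, 0.06, 0.81] [ 528.3 -127.1  216.6]
0.780 [-0.07, -1.01, -0.0] [-0.9, 0.07, 0.95] [ 523.  -126.8  220.6]
0.810 [-0.08, -1.18, 0.0] [-1.08, 0.08, 1.08] [ 517.6 -126.4  224.5]

0.852 [-0.0, -0.07, 0.0] [-0.08, 0.0, 0.05] [ 509.3 -125.9  228.1]
0.864 [-0.01, -0.14, 0.0] [-0.15, 0.01, 0.1] [ 507.  -125.7  229.5]
0.876 [-0.01, -0.21, -0.0] [-0.23, 0.02, 0.14] [ 504.8 -125.6  230.9]
0.888 [-0.02, -0.27, 0.0] [-0.3, 0.02, 0.18] [ 502.5 -125.4  232.2]
0.900 [-0.02, -0.34, 0.0] [-0.38, 0.03, 0.23] [ 500.2 -125.3  233.6]

0.910 [-0.0, -0.06, 0.0] [-0.06, 0.0, 0.04] [ 498.2 -125.1  234.6]
0.920 [-0.01, -0.11, -0.0] [-0.13, 0.01, 0.07] [ 496.3 -125.   235.7]
0.930 [-0.01, -0.17, -0.0] [-0.2, 0.01, 0.11] [ 494.3 -124.9  236.7]
0.940 [-0.02, -0.23, 
[... 593 characters left out ...]
  245.2]
1.030 [-0.05, -0.74, -0.0] [-0.86, 0.06, 0.42] [ 474.3 -123.5  246. ]
1.040 [-0.06, -0.8, 0.0] [-0.93, 0.06, 0.44] [ 472.2 -123.4  246.8]
1.050 [-0.06, -0.86, -0.0] [-1.0, 0.07, 0.47] [ 470.2 -123.2  247.6]
1.060 [-0.06, -0.92, -0.0] [-1.07, 0.07, 0.49] [ 468.1 -123.1  248.4]
1.070 [-0.07, -0.97, 0.0] [-1.14, 0.08, 0.52] [ 466.  -122.9  249.1]
1.080 [-0.07, -1.03, -0.0] [-1.21, 0.08, 0.54] [ 463.9 -122.8  249.9]
1.090 [-0.07, -1.09, -0.0] [-1.28, 0.09, 0.57] [ 461.8 -122.7  250.6]
1.100 [-0.08, -1.14, -0.0] [-1.35, 0.09, 0.59] [ 459.7 -122.5  251.3]
1.110 [-0.08, -1.2, 0.0] [-1.42, 0.1, 0.61] [ 457.6 -122.4  251.9]
1.120 [-0.09, -1.26, -0.0] [-1.49, 0.1, 0.63] [ 455.5 -122.2  252.6]
```

move_arm --dr '[[0, -0.15, 0], [-0.02, -0.33, 0], [-0.03, -0.5, 0], [-0.05, -0.67, 0], [-0.06, -0.84, 0], [-0.07, -1.01, 0], [-0.08, -1.18, 0], [-0.08, -1.18, 0]]' --slide '[[-0.05, 0.01, 0.22], [-0.21, 0.02, 0.38], [-0.38, 0.03, 0.53], [-0.55, 0.04, 0.68], [-0.72, 0.06, 0.81], [-0.9, 0.07, 0.95], [-1.08, 0.08, 1.08], [-1.08, 0.08, 1.08]]' --claw '[0, 0, 0, 0, 0, 0, 0, 0]'

```text
time_s: 4.97
eef_pos: [516.3, -126.3, 225.1]
eef_rot: [1.962, 1.837, 0.521]
wrist_force: [1.9, 0.4, -3.7]
finger_gap: 10.8
gripper_force: 30.0
```

move_arm --dr '[[0, -0.09, 0], [-0.01, -0.17, 0], [-0.02, -0.25, 0], [-0.03, -0.34, 0], [-0.03, -0.4, 0], [-0.03, -0.4, 0]]' --slide '[[-0.09, 0.01, 0.06], [-0.18, 0.01, 0.12], [-0.28, 0.02, 0.18], [-0.37, 0.02, 0.23], [-0.45, 0.03, 0.28], [-0.45, 0.03, 0.28]]' --claw '[0, 0, 0, 0, 0, 0]'

```text
time_s: 5.47
eef_pos: [503.7, -125.4, 233.1]
eef_rot: [1.939, 1.817, 0.548]
wrist_force: [3.5, 0.8, -3.7]
finger_gap: 10.6
gripper_force: 30.0
```

```bash
cat >>h.py <<'E'
def slope(off=(0,0,0)):
    o=get_obs();R=Ro.from_rotvec(o["eef_rot"]);g=o["eef_pos"]-19*R.apply([0,0,1]);v=Rs.inv().apply(g-H)
    print("slope",round(np.arctan2(v[2],v[0])-np.arctan2(44,222),4),"rad",round(np.hypot(v[0],v[2])-np.hypot(44,222),2),"F",np.round(Rs.inv().apply(o["wrist_force"]),1),"mom",np.round(o["moment"],2),"t",o["time_s"],"pos",np.round(o["eef_pos"],1))
E
python3 -c "
from h import *
slope()"
```

```text
slope 0.8849 rad 1.42 F [ 3.4  1.  -3.7] mom [0.22 0.02 0.08] t 5.4667 pos [ 503.7 -125.4  233.1]
```

move_arm --dr '[[0, -0.06, 0], [0, -0.11, 0], [-0.01, -0.17, 0], [-0.01, -0.17, 0]]' --slide '[[-0.07, 0, 0.04], [-0.13, 0.01, 0.07], [-0.19, 0.01, 0.11], [-0.19, 0.01, 0.11]]' --claw '[0, 0, 0, 0]'

```text
time_s: 5.8
eef_pos: [498.1, -125.0, 236.3]
eef_rot: [1.93, 1.808, 0.56]
wrist_force: [3.8, 3.1, -3.2]
finger_gap: 11.3
gripper_force: 30.0
```

move_arm --dr '[[0, -0.06, 0], [0, -0.11, 0], [-0.01, -0.17, 0], [-0.01, -0.17, 0]]' --slide '[[-0.07, 0, 0.03], [-0.13, 0.01, 0.07], [-0.2, 0.01, 0.1], [-0.2, 0.01, 0.1]]' --claw '[0, 0, 0, 0]'

```text
time_s: 6.13
eef_pos: [492.3, -124.6, 239.4]
eef_rot: [1.92, 1.799, 0.572]
wrist_force: [4.5, 5.3, -3.0]
finger_gap: 11.1
gripper_force: 30.0
```

move_arm --dr '[[0, -0.06, 0], [0, -0.11, 0], [-0.01, -0.17, 0], [-0.01, -0.17, 0]]' --slide '[[-0.07, 0.02, 0.03], [-0.13, 0.03, 0.06], [-0.2, 0.04, 0.1], [-0.2, 0.04, 0.1]]' --claw '[0, 0, 0, 0]'

```text
time_s: 6.47
eef_pos: [486.2, -124.0, 242.4]
eef_rot: [1.91, 1.789, 0.583]
wrist_force: [3.5, -2.5, -4.4]
finger_gap: 10.8
gripper_force: 30.0
```

move_arm --dr '[[0, -0.06, 0], [0, -0.11, 0], [-0.01, -0.17, 0], [-0.01, -0.17, 0]]' --slide '[[-0.07, 0, 0.03], [-0.13, 0.01, 0.06], [-0.2, 0.01, 0.09], [-0.2, 0.01, 0.09]]' --claw '[0, 0, 0, 0]'

```text
time_s: 6.8
eef_pos: [480.3, -123.6, 245.1]
eef_rot: [1.9, 1.78, 0.595]
wrist_force: [4.6, -0.2, -3.5]
finger_gap: 10.9
gripper_force: 30.0
```

```bash
python3 -c "
from h import *
slope();st()"
```

```text
slope 1.0032 rad 1.55 F [ 4.6  0.1 -3.5] mom [-0.08 -0.03 -0.1 ] t 6.8 pos [ 480.3 -123.6  245.1]
{'time_s': 6.8, 'qpos': [-0.395, -0.166, 2.324, 0.508, 0.408, -0.74], 'eef_pos': [480.292, -123.602, 245.136], 'wrist_force': [4.56, -0.196, -3.529], 'finger_gap': 10.924, 'gripper_force': 30.005}
```

move_arm --dr '[[0, -0.06, 0], [0, -0.11, 0], [-0.01, -0.17, 0], [-0.01, -0.17, 0]]' --slide '[[-0.07, 0, 0.03], [-0.14, 0.01, 0.05], [-0.2, 0.01, 0.08], [-0.2, 0.01, 0.08]]' --claw '[0, 0, 0, 0]'

```text
time_s: 7.13
eef_pos: [474.4, -123.2, 247.6]
eef_rot: [1.891, 1.77, 0.607]
wrist_force: [3.5, 0.5, -1.2]
finger_gap: 11.1
gripper_force: 30.0
```

move_arm --dr '[[0, -0.06, 0], [0, -0.11, 0], [-0.01, -0.17, 0], [-0.01, -0.17, 0]]' --slide '[[-0.07, 0, 0.03], [-0.14, 0.01, 0.05], [-0.21, 0.01, 0.08], [-0.21, 0.01, 0.08]]' --claw '[0, 0, 0, 0]'

```text
time_s: 7.47
eef_pos: [468.2, -122.8, 250.1]
eef_rot: [1.88, 1.761, 0.619]
wrist_force: [11.4, 1.6, -4.7]
finger_gap: 10.7
gripper_force: 30.0
```

move_arm --dr '[[0, -0.04, 0], [0, -0.04, 0]]' --slide '[[-0.06, 0, 0.02], [-0.06, 0, 0.02]]' --claw '[0, 0]'

```text
time_s: 7.63
eef_pos: [467.1, -122.8, 250.7]
eef_rot: [1.879, 1.758, 0.623]
wrist_force: [28.5, 3.1, -17.8]
finger_gap: 11.0
gripper_force: 30.0
```

```bash
python3 -c "
from h import *
slope()
cv2.imwrite('pics/t4.png',cv2.resize(grab_frame('side')[150:290,170:330],(800,700))[:600])"
```

```text
slope 1.0676 rad 1.84 F [ 28.2   5.1 -17.8] mom [ 0.52 -1.43  0.48] t 7.6333 pos [ 467.1 -122.8  250.7]
```

View pics/t4.png

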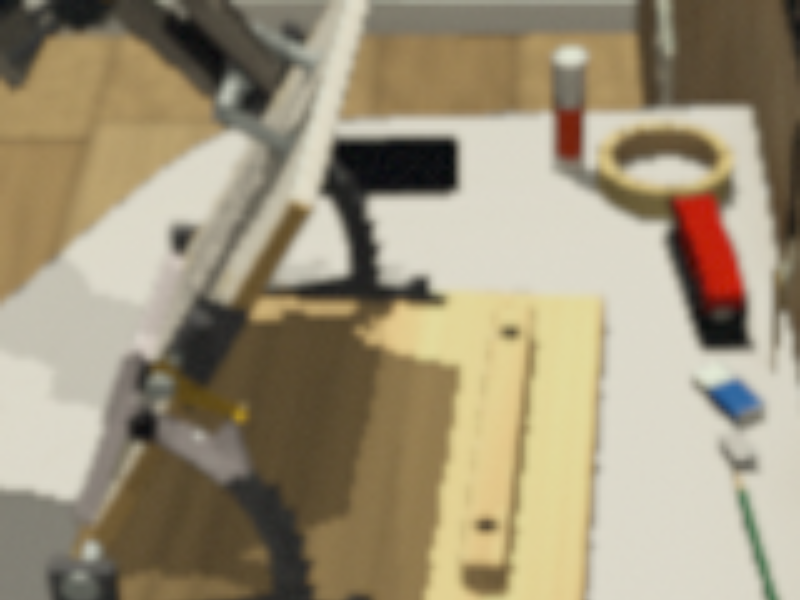

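move_arm --dr '[[0, 0.06, 0], [0, 0.12, 0], [0, 0.17, 0]]' --slide '[[0.09, 0, -0.03], [0.18, 0, -0.07], [0.27, 0, -0.1]]' --claw '[0, 0, 0]'

```text
time_s: 7.93
eef_pos: [474.8, -123.2, 247.7]
eef_rot: [1.887, 1.768, 0.608]
wrist_force: [1.4, -3.1, 1.8]
finger_gap: 11.0
gripper_force: 30.0
```

```bash
python3 -c "
from h import *
slope()
print(pose(1.04,T(1.04))[0],T(1.04)-.603)
rows(1.04,np.arange(1.01,.79,-.03));print()
rows(.80,np.arange(.77,.57,-.03));print()
rows(.56,np.arange(.53,.34,-.03));print()
rows(.32,np.arange(.3,.16,-.02));print()
rows(.16,np.arange(.14,0.01,-.01))"
```

```text
slope 1.0307 rad 1.74 F [ 1.6 -3.   1.8] mom [-0.42  0.21 -0.33] t 7.9333 pos [ 474.8 -123.2  247.7]
[ 472.2122485  -123.3578646   246.81713677] 0.06550000000000011
1.010 [0.01, 0.17, -0.0] [0.2, -0.01, -0.08] [ 478.4 -123.8  244.3]
0.980 [0.02, 0.34, -0.0] [0.41, -0.03, -0.17] [ 484.4 -124.2  241.6]
0.950 [0.04, 0.51, -0.0] [0.61, -0.04, -0.27] [ 490.4 -124.6  238.7]
0.920 [0.05, 0.69, -0.0] [0.8, -0.06, -0.37] [ 496.3 -125.   235.7]
0.890 [0.06, 0.86, -0.0] [1.0, -0.07, -0.48] [ 502.1 -125.4  232.5]
0.860 [0.07, 1.03, -0.0] [1.19, -0.08, -0.59] [ 507.8 -125.8  229. ]
0.830 [0.08, 1.2, -0.0] [1.37, -0.09, -0.71] [ 513.4 -126.2  225.5]
0.800 [0.09, 1.37, 0.0] [1.56, -0.11, -0.84] [ 518.9 -126.5  221.7]

0.770 [0.01, 0.17, -0.0] [0.18, -0.01, -0.13] [ 524.3 -126.9  217.8]
0.740 [0.02, 0.34, -0.0] [0.36, -0.02, -0.27] [ 529.6 -127.3  213.7]
0.710 [0.04, 0.51, -0.0] [0.53, -0.04, -0.41] [ 534.7 -127.6  209.4]
0.680 [0.05, 0.69, -0.0] [0.69, -0.05, -0.56] [ 539.7 -128.   205. ]
0.650 [0.06, 0.86, -0.0] [0.86, -0.06, -0.71] [ 544.6 -128.3  200.5]
0.620 [0.07, 1.03, -0.0] [1.01, -0.07, -0.
[... 1239 characters left out ...]
04.8 -132.4   99.7]
0.110 [0.02, 0.29, -0.0] [0.11, -0.01, -0.36] [ 605.4 -132.4   97.5]
0.100 [0.02, 0.34, -0.0] [0.13, -0.01, -0.43] [ 605.9 -132.5   95.3]
0.090 [0.03, 0.4, 0.0] [0.14, -0.01, -0.51] [ 606.5 -132.5   93.1]
0.080 [0.03, 0.46, -0.0] [0.16, -0.01, -0.58] [ 607.  -132.5   90.9]
0.070 [0.04, 0.51, 0.0] [0.18, -0.01, -0.65] [ 607.5 -132.6   88.7]
0.060 [0.04, 0.57, 0.0] [0.2, -0.01, -0.73] [ 608.  -132.6   86.5]
0.050 [0.04, 0.63, 0.0] [0.21, -0.01, -0.8] [ 608.5 -132.6   84.3]
0.040 [0.05, 0.69, 0.0] [0.23, -0.02, -0.87] [ 608.9 -132.7   82.1]
0.030 [0.05, 0.74, -0.0] [0.24, -0.02, -0.95] [ 609.4 -132.7   79.9]
0.020 [0.06, 0.8, -0.0] [0.25, -0.02, -1.02] [ 609.8 -132.7   77.7]
```

move_arm --dr '[[0.01, 0.15, 0], [0.02, 0.31, 0], [0.03, 0.47, 0], [0.04, 0.63, 0], [0.05, 0.79, 0], [0.06, 0.95, 0], [0.07, 1.12, 0], [0.09, 1.29, 0]]' --slide '[[0.18, -0.01, -0.08], [0.37, -0.03, -0.16], [0.56, -0.04, -0.25], [0.75, -0.06, -0.35], [0.93, -0.07, -0.46], [1.12, -0.08, -0.57], [1.3, -0.1, -0.69], [1.48, -0.11, -0.82]]' --claw '[0, 0, 0, 0, 0, 0, 0, 0]'

```text
time_s: 8.6
eef_pos: [519.6, -126.5, 223.1]
eef_rot: [1.962, 1.838, 0.519]
wrist_force: [2.9, -2.0, 2.0]
finger_gap: 10.7
gripper_force: 30.0
```

move_arm --dr '[[0.01, 0.09, 0], [0.02, 0.17, 0], [0.03, 0.26, 0], [0.03, 0.34, 0]]' --slide '[[0.09, 0, -0.06], [0.18, -0.01, -0.13], [0.27, -0.02, -0.2], [0.36, -0.02, -0.27]]' --claw '[0, 0, 0, 0]'

```text
time_s: 8.93
eef_pos: [530.3, -127.2, 215.0]
eef_rot: [1.981, 1.856, 0.495]
wrist_force: [2.5, -5.6, 2.7]
finger_gap: 11.0
gripper_force: 30.0
```

```bash
python3 -c "
from h import *
slope()"
```

```text
slope 0.7411 rad 1.43 F [ 2.9 -5.4  2.7] mom [-0.86 -0.18 -0.52] t 8.9333 pos [ 530.3 -127.2  215. ]
```

move_arm --dr '[[0.01, 0.11, 0], [0.02, 0.23, 0], [0.02, 0.23, 0]]' --slide '[[0.12, -0.03, -0.09], [0.23, -0.04, -0.18], [0.23, -0.04, -0.18]]' --claw '[0, 0, 0]'

```text
time_s: 9.18
eef_pos: [537.4, -127.9, 209.1]
eef_rot: [1.996, 1.869, 0.479]
wrist_force: [5.7, 0.3, 2.9]
finger_gap: 11.0
gripper_force: 30.0
```

```bash
python3 -c "
from h import *
slope()"
```

```text
slope 0.6998 rad 1.4 F [5.7 0.7 2.9] mom [-0.06 -0.45 -0.02] t 9.1833 pos [ 537.4 -127.9  209.1]
```

move_arm --dr '[[0.01, 0.17, 0], [0.02, 0.34, 0], [0.04, 0.51, 0], [0.05, 0.69, 0], [0.06, 0.86, 0], [0.07, 1.03, 0], [0.08, 1.2, 0], [0.1, 1.37, 0]]' --slide '[[0.19, -0.01, -0.13], [0.36, -0.02, -0.27], [0.52, -0.03, -0.43], [0.68, -0.04, -0.59], [0.82, -0.05, -0.76], [0.96, -0.06, -0.93], [1.1, -0.07, -1.1], [1.23, -0.08, -1.28]]' --claw '[0, 0, 0, 0, 0, 0, 0, 0]'

```text
time_s: 9.85
eef_pos: [573.2, -130.4, 169.5]
eef_rot: [2.073, 1.942, 0.373]
wrist_force: [0.1, -4.7, -1.1]
finger_gap: 10.9
gripper_force: 30.0
```

```bash
python3 -c "
from h import *
slope()"
```

```text
slope 0.4615 rad 1.53 F [ 0.4 -4.6 -1.1] mom [-0.85  0.52 -0.37] t 9.85 pos [ 573.2 -130.4  169.5]
```

move_arm --dr '[[0.01, 0.17, 0], [0.02, 0.34, 0], [0.04, 0.51, 0], [0.05, 0.69, 0], [0.06, 0.86, 0], [0.07, 1.03, 0], [0.08, 1.2, 0], [0.1, 1.37, 0]]' --slide '[[0.12, -0.03, -0.18], [0.25, -0.04, -0.37], [0.36, -0.05, -0.57], [0.47, -0.06, -0.76], [0.57, -0.06, -0.96], [0.67, -0.07, -1.16], [0.76, -0.08, -1.37], [0.85, -0.08, -1.58]]' --claw '[0, 0, 0, 0, 0, 0, 0, 0]'

```text
time_s: 10.52
eef_pos: [598.7, -132.4, 122.5]
eef_rot: [2.146, 2.01, 0.265]
wrist_force: [-0.9, 2.7, -2.9]
finger_gap: 10.9
gripper_force: 30.0
```

```bash
python3 -c "
from h import *
slope()"
```

```text
slope 0.2239 rad 1.61 F [-1.1  2.6 -2.9] mom [0.14 0.7  0.01] t 10.5167 pos [ 598.7 -132.4  122.5]
```

move_arm --dr '[[0.01, 0.12, 0], [0.02, 0.24, 0], [0.03, 0.36, 0], [0.04, 0.48, 0]]' --slide '[[0.05, 0, -0.14], [0.1, 0, -0.29], [0.15, 0, -0.43], [0.2, 0, -0.58]]' --claw '[0, 0, 0, 0]'

```text
time_s: 10.85
eef_pos: [604.6, -132.8, 105.4]
eef_rot: [2.171, 2.032, 0.225]
wrist_force: [-0.6, 0.1, -3.5]
finger_gap: 11.0
gripper_force: 30.0
```

move_arm --dr '[[0.01, 0.06, 0], [0.01, 0.11, 0], [0.02, 0.17, 0], [0.02, 0.23, 0]]' --slide '[[0.02, 0, -0.07], [0.04, 0, -0.15], [0.06, 0, -0.22], [0.08, 0, -0.29]]' --claw '[0, 0, 0, 0]'

```text
time_s: 11.18
eef_pos: [607.0, -132.9, 97.2]
eef_rot: [2.182, 2.043, 0.207]
wrist_force: [-4.5, -2.1, -1.0]
finger_gap: 11.0
gripper_force: 30.0
```

```bash
python3 -c "
from h import *
slope()"
```

```text
slope 0.1067 rad 1.53 F [-4.4 -2.4 -1. ] mom [-0.45  1.16 -0.13] t 11.1833 pos [ 607.  -132.9   97.2]
```

move_arm --dr '[[0.01, 0.06, 0], [0.01, 0.11, 0], [0.02, 0.17, 0], [0.02, 0.23, 0]]' --slide '[[0, 0, -0.07], [0.01, -0.01, -0.15], [0.02, -0.01, -0.22], [0.03, -0.01, -0.29]]' --claw '[0, 0, 0, 0]'

```text
time_s: 11.52
eef_pos: [608.9, -133.1, 88.9]
eef_rot: [2.193, 2.053, 0.19]
wrist_force: [-0.7, -0.9, 1.6]
finger_gap: 11.3
gripper_force: 30.0
```

```bash
python3 -c "
from h import *
slope()"
```

```text
slope 0.0692 rad 1.44 F [-0.7 -0.9  1.6] mom [-0.21  0.5  -0.09] t 11.5167 pos [ 608.9 -133.1   88.9]
```

move_arm --dr '[[0.01, 0.06, 0], [0.01, 0.11, 0], [0.02, 0.17, 0], [0.02, 0.17, 0]]' --slide '[[0.01, 0, -0.07], [0.02, -0.01, -0.14], [0.03, -0.01, -0.21], [0.03, -0.01, -0.21]]' --claw '[0, 0, 0, 0]'

```text
time_s: 11.85
eef_pos: [610.3, -133.2, 82.2]
eef_rot: [2.202, 2.061, 0.176]
wrist_force: [4.5, 0.7, -2.8]
finger_gap: 11.1
gripper_force: 30.0
```

```bash
python3 -c "
from h import *
slope()"
```

```text
slope 0.039 rad 1.38 F [ 4.4  1.  -2.8] mom [ 0.03 -0.4  -0.03] t 11.85 pos [ 610.3 -133.2   82.2]
```

move_arm --dr '[[0, 0.04, 0], [0.01, 0.08, 0], [0.01, 0.08, 0]]' --slide '[[0.01, 0, -0.05], [0.02, 0, -0.1], [0.02, 0, -0.1]]' --claw '[0, 0, 0]'

```text
time_s: 12.1
eef_pos: [610.8, -133.3, 79.3]
eef_rot: [2.206, 2.065, 0.17]
wrist_force: [5.1, 1.6, -2.8]
finger_gap: 11.1
gripper_force: 30.0
```

move_arm --dr '[[0, 0.03, 0], [0.01, 0.05, 0], [0.01, 0.05, 0]]' --slide '[[0.02, 0, -0.03], [0.03, 0, -0.06], [0.03, 0, -0.06]]' --claw '[0, 0, 0]'

```text
time_s: 12.35
eef_pos: [611.1, -133.3, 77.4]
eef_rot: [2.21, 2.068, 0.165]
wrist_force: [5.6, -0.1, -2.9]
finger_gap: 10.9
gripper_force: 30.0
```

move_arm --dr '[[0, 0.03, 0], [0, 0.03, 0]]' --slide '[[0.02, 0, -0.04], [0.02, 0, -0.04]]' --claw '[0, 0]'

```text
time_s: 12.52
eef_pos: [611.3, -133.3, 76.1]
eef_rot: [2.212, 2.07, 0.161]
wrist_force: [5.4, 0.2, -2.8]
finger_gap: 11.0
gripper_force: 30.0
```

```bash
python3 -c "
from h import *
slope()"
```

```text
slope 0.0116 rad 1.36 F [ 5.3  0.5 -2.8] mom [-0.09 -0.41 -0.09] t 12.5167 pos [ 611.3 -133.3   76.1]
```

move_arm --dr '[[0, 0.02, 0], [0, 0.02, 0]]' --slide '[[0.02, 0, -0.04], [0.02, 0, -0.04]]' --claw '[0, 0]'

```text
time_s: 12.68
eef_pos: [611.4, -133.4, 75.5]
eef_rot: [2.213, 2.071, 0.159]
wrist_force: [-1.1, 0.1, 6.4]
finger_gap: 10.9
gripper_force: 30.0
```

```bash
python3 -c "
from h import *
slope()
rows(.011,[.03,.06,.09,.12,.15,.18,.21,.24]);print()
rows(.24,[.26,.28,.30,.32,.335,.335])
"
```

```text
slope 0.0089 rad 1.39 F [-1.1  0.   6.4] mom [-0.08  0.32 -0.02] t 12.6833 pos [ 611.4 -133.4   75.5]
0.030 [-0.01, -0.11, -0.0] [-0.02, 0.0, 0.14] [ 609.4 -132.7   79.9]
0.060 [-0.02, -0.28, -0.0] [-0.07, 0.0, 0.36] [ 608.  -132.6   86.5]
0.090 [-0.03, -0.45, 0.0] [-0.12, 0.01, 0.58] [ 606.5 -132.5   93.1]
0.120 [-0.04, -0.62, -0.0] [-0.18, 0.01, 0.8] [ 604.8 -132.4   99.7]
0.150 [-0.05, -0.8, -0.0] [-0.24, 0.02, 1.02] [ 602.8 -132.3  106.2]
0.180 [-0.07, -0.97, -0.0] [-0.31, 0.02, 1.23] [ 600.7 -132.1  112.6]
0.210 [-0.08, -1.14, -0.0] [-0.39, 0.03, 1.44] [ 598.4 -132.   118.9]
0.240 [-0.09, -1.31, -0.0] [-0.47, 0.03, 1.65] [ 595.9 -131.8  125.2]

0.260 [-0.01, -0.11, 0.0] [-0.06, 0.0, 0.14] [ 594.2 -131.7  129.3]
0.280 [-0.02, -0.23, 0.0] [-0.12, 0.01, 0.27] [ 592.3 -131.5  133.4]
0.300 [-0.02, -0.34, 0.0] [-0.18, 0.01, 0.41] [ 590.4 -131.4  137.5]
0.320 [-0.03, -0.46, 0.0] [-0.25, 0.02, 0.54] [ 588.4 -131.3  141.5]
0.335 [-0.04, -0.54, 0.0] [-0.3, 0.02, 0.64] [ 586.8 -131.2  144.5]
0.335 [-0.04, -0.54, 0.0] [-0.3, 0.02, 0.64] [ 586.8 -131.2  144.5]
```

move_arm --dr '[[0, -0.1, 0], [-0.02, -0.28, 0], [-0.03, -0.45, 0], [-0.04, -0.62, 0], [-0.06, -0.8, 0], [-0.07, -0.97, 0], [-0.08, -1.14, 0], [-0.09, -1.31, 0]]' --slide '[[-0.02, 0, 0.14], [-0.06, 0.01, 0.36], [-0.11, 0.01, 0.58], [-0.16, 0.01, 0.8], [-0.22, 0.01, 1.01], [-0.29, 0.02, 1.23], [-0.37, 0.02, 1.44], [-0.46, 0.03, 1.65]]' --claw '[0, 0, 0, 0, 0, 0, 0, 0]'

```text
time_s: 13.35
eef_pos: [597.6, -132.3, 125.3]
eef_rot: [2.144, 2.007, 0.273]
wrist_force: [4.3, -1.0, -5.8]
finger_gap: 11.0
gripper_force: 30.0
```

```bash
python3 -c "
from h import *
slope()"
```

```text
slope 0.2372 rad 1.65 F [ 4.4 -0.7 -5.8] mom [-0.05 -0.35 -0.03] t 13.35 pos [ 597.6 -132.3  125.3]
```

move_arm --dr '[[-0.01, -0.11, 0], [-0.02, -0.23, 0], [-0.02, -0.34, 0], [-0.03, -0.46, 0], [-0.04, -0.58, 0], [-0.05, -0.69, 0], [-0.05, -0.69, 0]]' --slide '[[-0.06, 0, 0.14], [-0.12, 0.01, 0.28], [-0.18, 0.01, 0.41], [-0.25, 0.02, 0.54], [-0.31, 0.02, 0.67], [-0.38, 0.03, 0.8], [-0.38, 0.03, 0.8]]' --claw '[0, 0, 0, 0, 0, 0, 0]'

```text
time_s: 13.93
eef_pos: [586.2, -131.5, 149.3]
eef_rot: [2.108, 1.973, 0.328]
wrist_force: [4.1, 1.2, -3.9]
finger_gap: 11.0
gripper_force: 30.0
```

```bash
python3 -c "
from h import *
slope()
rows(.357,[.345,.335,.325,.315,.308,.300])"
```

```text
slope 0.3547 rad 1.8 F [ 4.   1.5 -3.9] mom [ 0.23 -0.23  0.05] t 13.9333 pos [ 586.2 -131.5  149.3]
0.345 [0.0, 0.07, -0.0] [0.04, -0.0, -0.08] [ 585.8 -131.1  146.5]
0.335 [0.01, 0.13, 0.0] [0.08, -0.0, -0.14] [ 586.8 -131.2  144.5]
0.325 [0.01, 0.18, 0.0] [0.11, -0.01, -0.21] [ 587.9 -131.2  142.5]
0.315 [0.02, 0.24, 0.0] [0.15, -0.01, -0.28] [ 588.9 -131.3  140.5]
0.308 [0.02, 0.28, 0.0] [0.17, -0.01, -0.32] [ 589.6 -131.4  139.1]
0.300 [0.02, 0.33, 0.0] [0.2, -0.01, -0.38] [ 590.4 -131.4  137.5]
```

move_arm --dr '[[0, 0.07, 0], [0.01, 0.13, 0], [0.01, 0.18, 0], [0.02, 0.24, 0], [0.02, 0.24, 0]]' --slide '[[0.05, 0, -0.07], [0.09, -0.01, -0.13], [0.12, -0.01, -0.2], [0.16, -0.02, -0.27], [0.16, -0.02, -0.27]]' --claw '[0, 0, 0, 0, 0]'

```text
time_s: 14.35
eef_pos: [591.2, -131.8, 139.9]
eef_rot: [2.123, 1.988, 0.307]
wrist_force: [-3.6, 3.0, 3.0]
finger_gap: 11.1
gripper_force: 30.0
```

```bash
python3 -c "
from h import *
slope()"
```

```text
slope 0.3078 rad 1.81 F [-3.8  2.7  3. ] mom [0.46 0.58 0.14] t 14.35 pos [ 591.2 -131.8  139.9]
```

move_arm --dr '[[0, 0.03, 0], [0, 0.03, 0]]' --slide '[[0.01, -0.01, -0.03], [0.01, -0.01, -0.03]]' --claw '[0, 0]'

```text
time_s: 14.52
eef_pos: [591.3, -131.9, 139.5]
eef_rot: [2.124, 1.989, 0.305]
wrist_force: [-4.1, 5.8, 5.1]
finger_gap: 11.2
gripper_force: 30.0
```

```bash
python3 -c "
from h import *
slope()"
```

```text
slope 0.3057 rad 1.77 F [-4.5  5.5  5.1] mom [0.78 0.57 0.2 ] t 14.5167 pos [ 591.3 -131.9  139.5]
```

move_arm --dr '[[0, 0, 0], [0, 0, 0], [0, 0, 0], [0, 0, 0], [0, 0, 0], [0, 0, 0], [0, 0, 0], [0, 0, 0]]' --slide '[[0, 0, 0], [0, 0, 0], [0, 0, 0], [0, 0, 0], [0, 0, 0], [0, 0, 0], [0, 0, 0], [0, 0, 0]]' --claw '[0.14, 0.16, 0.2, 0.3, 0.5, 0.6, 0.6, 0.6]'

```text
time_s: 15.18
eef_pos: [591.7, -132.4, 139.6]
eef_rot: [2.123, 1.987, 0.305]
wrist_force: [0.6, -0.3, 0.6]
finger_gap: 49.4
gripper_force: 0.0
```

```bash
python3 -c "
from h import *
slope();st()
print(get_obs()['eef_rot'], Ro.from_rotvec(get_obs()['eef_rot']).apply([0,0,1]))"
```

```text
slope 0.3053 rad 2.16 F [ 0.7 -0.2  0.6] mom [-0.08  0.19 -0.03] t 15.1833 pos [ 591.7 -132.4  139.6]
{'time_s': 15.183, 'qpos': [-0.258, 0.277, 1.978, 0.107, 0.594, -0.272], 'eef_pos': [591.705, -132.437, 139.59], 'wrist_force': [0.639, -0.275, 0.614], 'finger_gap': 49.384, 'gripper_force': 0.0}
[2.12281316 1.98740695 0.30527223] [ 0.29659812 -0.01653317 -0.95485926]
```

move_arm --dr '[[0, 0, 0], [0, 0, 0], [0, 0, 0], [0, 0, 0], [0, 0, 0], [0, 0, 0], [0, 0, 0], [0, 0, 0]]' --slide '[[-0.1, 0, 0.3], [-0.25, 0.01, 0.8], [-0.5, 0.03, 1.6], [-0.75, 0.04, 2.4], [-1, 0.06, 3.2], [-1.3, 0.07, 4.1], [-1.6, 0.1, 5.1], [-1.9, 0.1, 6]]' --claw '[0.6, 0.6, 0.6, 0.6, 0.6, 0.6, 0.6, 0.6]'

```text
time_s: 15.85
eef_pos: [533.8, -129.3, 322.0]
eef_rot: [2.122, 1.987, 0.306]
wrist_force: [0.3, -0.7, 0.3]
finger_gap: 55.1
gripper_force: 0.0
```

move_arm --dr '[[0, 0, 0], [0, 0, 0], [0, 0, 0], [0, 0, 0], [0, 0, 0], [0, 0, 0]]' --slide '[[-0.5, 1, 0.5], [-1, 2, 0.5], [-1.5, 3, 0.5], [-2, 4, 0.5], [-2, 5, 0.5], [-2, 5, 0.5]]' --claw '[0.6, 0.6, 0.6, 0.6, 0.6, 0.6]'

```text
time_s: 16.35
eef_pos: [473.6, 24.4, 335.6]
eef_rot: [2.12, 1.99, 0.309]
wrist_force: [0.5, -0.1, 0.0]
finger_gap: 55.1
gripper_force: 0.0
```

```bash
python3 -c "
from h import *
st()
cv2.imwrite('pics/t5.png',np.hstack([cv2.resize(grab_frame(n)[a:a+150,b:b+150],(400,400),interpolation=2) for n,a,b in(('top',145,220),('side',150,175))]))"
```

```text
{'time_s': 16.35, 'qpos': [0.076, -0.174, 1.986, -0.043, 1.029, 0.156], 'eef_pos': [473.625, 24.445, 335.64], 'wrist_force': [0.49, -0.117, 0.03], 'finger_gap': 55.145, 'gripper_force': 0.0}
```

View pics/t5.png

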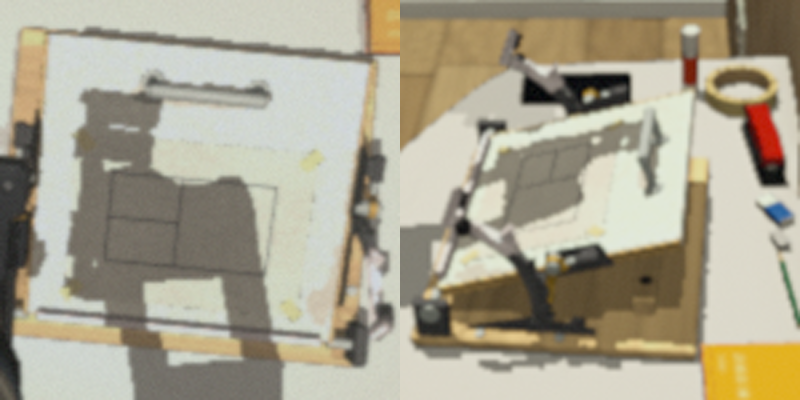

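```bash
python3 -c "
from h import *
k=150/400
for a,b in(((147,90),(648,118)),((269,101),(650,170)),((373,62),(685,243))):
    x,r=tri((220+a[0]*k-.3,145+a[1]*k-.3),(175+(b[0]-400)*k-.3,150+b[1]*k-.3));print(x,r)
print(bar(.306), bar(.158), H+Rs.apply([252*np.cos(.306),-135,252*np.sin(.306)]))"
```

```text
[587.45971762 -82.14207365 147.84172782] [np.float64(1.350647703508401), np.float64(1.3506477035082596)]
[ 585.37166228 -180.38097758  149.06212773] [np.float64(3.5076390985650665), np.float64(3.5076390985650816)]
[ 619.96042135 -269.24336543  127.66374791] [np.float64(2.3308918281142903), np.float64(2.330891828114189)]
[ 584.17379123 -130.98300602  156.83283758] [ 598.02096928 -131.92606815  126.38217609] [ 616.76536623 -268.51537788  123.91421171]
```

```bash
python3 -c "
from bench import *
print(finish_job())"
```

```text
the job is handed in; nothing more can be done
None
```

The job is handed in: the board rests in the second notch from the bottom with the arm clear, and the sequence was done in the order asked; but at the rubber stop I pushed at about 28 N sideways and 18 N down at the wrist, over your 20 N guideline, and backed off at once.

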